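Hold the photometer's reference flap upright in the beam

TASK

Get the photometer ready for its white reference reading: first lower the black lid of the sample chamber gently until it is fully closed, without slamming it. Then take the orange pin of the white reference flap, which has no catch and falls to either side, swing the flap upright to its balance point and finish while still holding the pin so that the flap stands steady and upright in the beam. Do not disturb the vial, the red-capped bottle or the dish beside the instrument.

Things in the scene. Friction and masses are not known exactly. Their poses are not given: they have to be found in the camera images.
- photometer: the instrument, fixed to the worktop: grey base plate 124 x 345 x 10 mm carrying, from left (+y) to right, a white sample chamber 110 x 110 mm (middle at y = +110 mm, rim 85 mm high), the white flap (y = -30 mm) and a white lamp housing 90 x 58 mm, 96 mm high (middle at y = -141 mm). Origin on the worktop under the middle of the base plate; x points away from the robot at yaw 0, y to the left, z up. It is turned up to 0.25 rad about z
- lid_hinge (a point): middle of the lid's hinge axis, which runs along the instrument's y at the far edge of the chamber, 85 mm above the worktop; x, y, z of this point are parallel to the instrument's
- lid (a joint): black lid of the chamber, 112 mm wide along the hinge and 10 mm thick; its underside lies in the hinge plane and it reaches 114 mm from the hinge axis, with a tab 36 mm wide and 7 mm thick in the middle of its near edge out to 126 mm. Angle in rad: 0 = closed (level), grows as the near edge swings up and away from the robot, up to 1.35. A stiff friction hinge keeps it wherever it is left; about 1 to 3 N on the outer face near the edge moves it
- flap_hinge (a point): point on the flap's hinge axis straight below the middle of the pin when the flap is upright; the axis runs along the instrument's x, 30 mm above the worktop; x, y, z of this point are parallel to the instrument's. An aluminium index post with a red line behind it shows upright
- flap_pin (a point): orange pin, 12 mm thick and 90 mm long, parallel to the hinge axis at the top of the flap, 90 mm from the axis. Origin on its centreline, 90 mm in front (instrument -x) of the base plate's middle; the pin runs on 36 mm in front of this point to its free end, and the base plate's edge lies 28 mm behind it. It can be pinched from above at any lean
- flap (a joint): white reference flap in an aluminium frame, 72 mm wide, 93 mm high, about 60 to 110 g with its pin, on a free hinge without catch or friction. Angle in rad: 0 = upright (the balance point), positive = leaning to the instrument's right (-y), negative = to its left. Let go, it falls to a stop at +0.7 or -0.7; it may start on either side
- vial: small clear vial with blue cap, 23 mm across, 51 mm tall, standing beside the instrument; origin under its middle
- red_cap_bottle: white bottle with red cap, 34 mm across, 67 mm tall, standing beside the instrument; origin under its middle
- dish: clear round dish, 60 mm across, 14 mm tall, left of the instrument; origin under its middle

How it is judged:
By the outcome, as a careful person would: the job done as asked, in the order asked, and still so for the second after the job is handed in, while the arm keeps its last pose, push and grip.
It also fails if it takes over 48 s, if anything falls off the work surface, if the arm or the gripper's body presses on something with over 40 N, if the wrist force passes 120 N, or if a joint passes its speed limit or range.

ROBOT

A 6-joint arm with a two-finger parallel gripper is mounted at the origin on a cart in front of the work surface, level with it; the furniture and walls round the work are solid. World frame = base frame: x ahead of the robot, y to its left, z up, the work surface at z = 0. Lengths are in m, angles in rad, forces in N, time in s.
With the tool pointing down it reaches from about 0.325 to 0.775 m from the base axis. Payload 9.3 kg.
Tool frame: the origin (TCP) lies on the centre line of the jaws, within the pads' length; the fingertips stand 14 mm ahead of it and the grasp point (between the pads) lies 5 mm behind it; z points along the fingers, x is the direction in which the jaws open and shut, and the axes are right-handed (so a half turn about z gives the same grasp; the last joint's range is limited). The gripper opens to 85 mm and grips with 20 to 120 N. Pads are 22 mm wide; open, the fingers measure 114 mm over their backs; the gripper's body (76 mm by 85 mm) begins 54 mm behind the grasp point. The pads swing forward as they close: fully open they stand 13 mm farther back than shut.
Start: joints at [-1.39, 0.259, 0.021, 1.334, 0, 1.418], TCP at [0.18, -0.52, 0.245] pointing down, gripper open.
Joint ranges: [-3.04, 3.04], [-0.91, 1.82], [-1.04, 1.36], [-1.92, 1.95], [-1.52, 1.45], [-3.14, 3.14]. Speed limits (rad/s): [2.22, 2.22, 2.79, 3.14, 3.14, 3.14].

INTERFACE

Orientations are given as [roll, pitch, yaw] about the fixed x, y, z axes, in that order (R = Rz(yaw) Ry(pitch) Rx(roll)).
In Python, from rig import manip, imaging gives the robot as it stands.
- The arm moves only by the shell command python3 -m inch 'ROWS' [FORCE]. ROWS is a JSON object of lists of equal length, an entry for each row: "turn": the turn, a rotation vector about the tool's x, y, z in rad, a list of three; "travel": the shift along the tool's x, y, z in m, a list of three; "jaw": the closure, from -1 (fully open) to 1 (shut), so that 0 is half open. A call has 1 to 12 rows; each row is the pose to reach, as a shift and turn from the pose measured when the call began, along the tool's axes at that moment; what a row does not reach only later rows make up. A row lasts 1/10 s, in which the tool goes at most 50 mm and 8.59 degrees, less where a joint would pass 70% of its speed; a pose out of reach is approached as far as the arm can. A call with a gripper value outside its range is refused whole. The fingers move at their own pace and stop on an object; FORCE is the grip in N (left out, the last holds). Time passes only in rows, so rows that repeat a pose let the fingers close. It gives the time, the measured TCP pose, the force and the opening at its end, in the units of the state.
- manip.get_state(): the state, without advancing time (a new reading comes with each control period).
- imaging.snapshot(name): name is "scene" or "top"; returns the picture (384x512x3 uint8, blue, green, red); there is no depth.
- imaging.get_calibration(name): a dict with "K" (3x3 intrinsics, pixels), "k1" (the pictures are not rectified: a ray, as slopes to the right and down, at radius r is drawn at 1 + k1 r^2 times it, then the intrinsics apply), "pose" (4x4, takes a point from camera to world coordinates). Camera axes: x right, y up, looking along -z (the intrinsics and any distortion apply to the point x, -y, -z); pixel columns grow to the right and rows downward; lengths in m; the calibration is good to about 2 mm. A picture is of the moment at which its call begins. get_calibration takes no time and is no camera call.
- manip.sign_off(): hands the job in, once; it reports no verdict.
The state is a dict: "clock": time; "joint_positions": joint angles; "joint_vel": joint speeds; "joint_torque": joint torques, N m; "ee_pos": TCP position; "eef_rot": TCP orientation; "wrist_force": force on the tool from outside, world axes, zero at the start; "wrist_torque": the same for the moment, N m; "width": finger opening in m.
Only numpy, scipy, OpenCV 4.12 (cv2) and the standard library are available. Lean on these libraries where they do the work, as an engineer would, in place of code of your own. Each camera call takes 0.05 s, during which the arm holds its last target.

## Working session

There is one attempt and no reset: what is moved stays moved. The work goes in short steps, Python scripts to look and compute and a shell command to move; the robot and the scene stay as the last step left them, time stands still between calls to the robot, and variables do not carry over. Pictures are saved under pics/ and viewed, and the job is handed in when it is done.

```bash
ls; mkdir -p pics; python3 - <<'E'
from rig import manip, imaging
import cv2
print(manip.get_state())
for n in("scene","top"):
    c=imaging.get_calibration(n);print(n,c)
    cv2.imwrite(f"pics/{n}0.png",imaging.snapshot(n))
E
```

```text
pics
{'clock': 0.0, 'joint_positions': array([-1.38957413e+00,  2.59157467e-01,  2.07393192e-02,  1.33371375e+00,
       -9.46166932e-06,  1.41818179e+00]), 'joint_vel': array([ 0.00026343,  0.00187038,  0.00181076, -0.00077342,  0.00072495,
       -0.00050964]), 'joint_torque': array([ 9.23690532e-04, -5.55636978e+01,  3.44536364e+01,  1.36571343e-02,
       -9.67088545e-05, -5.63262823e-07]), 'ee_pos': array([ 0.18015284, -0.51936058,  0.2446762 ]), 'eef_rot': array([-3.14139897e+00,  1.32148931e-03, -1.23695947e+00]), 'wrist_force': array([-0.17493791,  0.07097339, -0.4323762 ]), 'wrist_torque': array([-0.00051012, -0.05713265, -0.007686  ]), 'width': 0.08505887297799414}
scene {'K': array([[409.58903082,   0.        , 266.75041881],
       [  0.        , 409.58903082, 194.58584249],
       [  0.        ,   0.        ,   1.        ]]), 'k1': -0.079788203775297, 'pose': array([[ 0.89358098,  0.34528593, -0.2868635 ,  0.30045167],
       [-0.44883277,  0.67599244, -0.58445133, -0.56488035],
       [-0.00788526,  0.65100833,  0.75902963,  0.82178734],
       [ 0.        ,  0.        ,  0.        ,  1.        ]])}
top {'K': array([[453.15728017,   0.        , 260.50655481],
       [  0.        , 453.15728017, 196.9290807 ],
       [  0.        ,   0.        ,   1.        ]]), 'k1': 0.0024848543879615733, 'pose': array([[-0.01232629,  0.99041558, -0.13756832,  0.38543526],
       [-0.99990072, -0.01314811, -0.0050667 , -0.02253357],
       [-0.0068269 ,  0.13749221,  0.99047932,  1.31073645],
       [ 0.        ,  0.        ,  0.        ,  1.        ]])}
```

View pics/scene0.png

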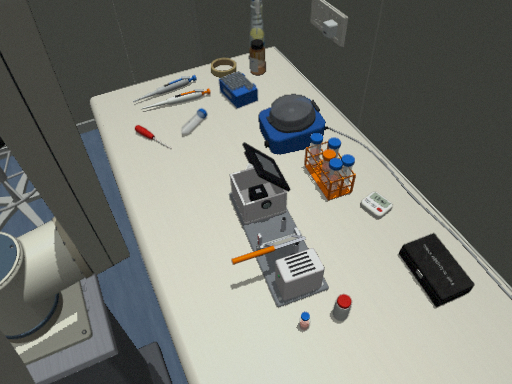

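View pics/top0.png

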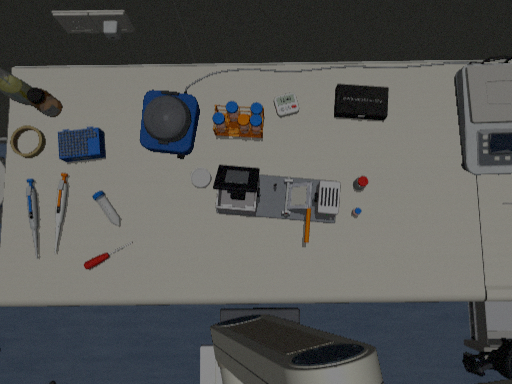

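The scene view shows the lid open around (265,165) and the orange pin from (235,261) to (300,240). In the top view the flap leans right, with its pin at about (307,225). Next I'll zoom in.

```bash
cat > h.py <<'E'
import numpy as np, cv2
from rig import manip, imaging
def ray(n,u,v):
    c=imaging.get_calibration(n);K=c["K"];k=c["k1"];P=c["pose"]
    d=np.array([(u-K[0,2])/K[0,0],(v-K[1,2])/K[1,1]]);s=d.copy()
    for _ in range(20): s=d/(1+k*(s@s))
    return P[:3,3],P[:3,:3]@np.array([s[0],-s[1],-1.])
def onz(n,u,v,z):
    o,d=ray(n,u,v);return o+d*(z-o[2])/d[2]
def two(a,b):
    o1,d1=ray("scene",*a);o2,d2=ray("top",*b)
    d1=d1/np.linalg.norm(d1);d2=d2/np.linalg.norm(d2)
    t=np.linalg.lstsq(np.c_[d1,-d2],o2-o1,rcond=None)[0]
    p,q=o1+d1*t[0],o2+d2*t[1];return (p+q)/2,np.linalg.norm(p-q)
def proj(n,p):
    c=imaging.get_calibration(n);K=c["K"];P=c["pose"]
    q=P[:3,:3].T@(np.asarray(p)-P[:3,3]);s=np.array([q[0],-q[1]])/-q[2]
    s=s*(1+c["k1"]*(s@s));return K[0,0]*s[0]+K[0,2],K[1,1]*s[1]+K[1,2]
def crop(n,img,name,u0,v0,u1,v1,f):
    cv2.imwrite("pics/"+name,cv2.resize(img[v0:v1,u0:u1],None,fx=f,fy=f,interpolation=cv2.INTER_CUBIC))
E
python3 - <<'E'
from h import *
s=cv2.imread("pics/scene0.png");t=cv2.imread("pics/top0.png")
crop("s",s,"s1.png",215,135,365,335,3*1)
crop("t",t,"t1.png",185,150,385,260,4)
for n,i in(("scene",s),("top",t)):
    h=cv2.cvtColor(i,cv2.COLOR_BGR2HSV)
    m=cv2.inRange(h,(8,180,120),(20,255,255))
    k,l,st,ce=cv2.connectedComponentsWithStats(m)
    for j in range(1,k):
        if st[j,4]>40:
            pts=np.argwhere(l==j)[:,::-1].astype(np.float32)
            print(n,st[j],ce[j],cv2.minAreaRect(pts),cv2.boxPoints(cv2.minAreaRect(pts)).tolist())
E
```

```text
scene [320 149  16  10  98] [328.65306122 153.70408163] ((328.14617919921875, 154.13076782226562), (10.046812057495117, 13.023645401000977), 60.2551155090332) [[320.0000305175781, 153.0], [331.3077087402344, 146.5384521484375], [336.2923278808594, 155.26153564453125], [324.9846496582031, 161.72308349609375]]
scene [306 160  22  37 249] [317.53413655 176.18072289] ((316.52032470703125, 179.1257781982422), (36.33684158325195, 16.910484313964844), 80.83765411376953) [[305.27996826171875, 162.53550720214844], [321.97467041015625, 159.8428192138672], [327.76068115234375, 195.71604919433594], [311.06597900390625, 198.4087371826172]]
scene [341 187   9   8  43] [345.02325581 190.81395349] ((344.5000305175781, 191.0), (4.919349193572998, 8.9442720413208), 63.43495178222656) [[339.4000244140625, 190.8000030517578], [347.4000244140625, 186.8000030517578], [349.60003662109375, 191.1999969482422], [341.60003662109375, 195.1999969482422]]
scene [330 190   9   9  50] [334.16 194.3 ] ((334.20001220703125, 194.40003967285156), (5.366562843322754, 10.733125686645508), 63.43495178222656) [[328.2000122
[... 391 characters left out ...]
62], [274.20001220703125, 249.60000610351562], [233.10000610351562, 263.3000183105469]]
top [238 114  11  11  97] [242.95876289 118.75257732] ((243.0, 119.0), (10.0, 10.0), 90.0) [[238.0, 114.0], [248.0, 114.0], [248.0, 124.0], [238.0, 124.0]]
top [229 128  10   8  50] [233.3  132.04] ((233.5, 131.5), (9.0, 7.0), 0.0) [[229.0, 135.0], [229.0, 128.0], [238.0, 128.0], [238.0, 135.0]]
top [305 209   6  33 117] [307.26495726 225.15384615] ((307.2513122558594, 224.9822540283203), (3.491105556488037, 32.2749137878418), 4.085616588592529) [[304.3604431152344, 240.954345703125], [306.6599426269531, 208.76144409179688], [310.1421813964844, 209.01016235351562], [307.8426818847656, 241.20306396484375]]
```

View pics/s1.png

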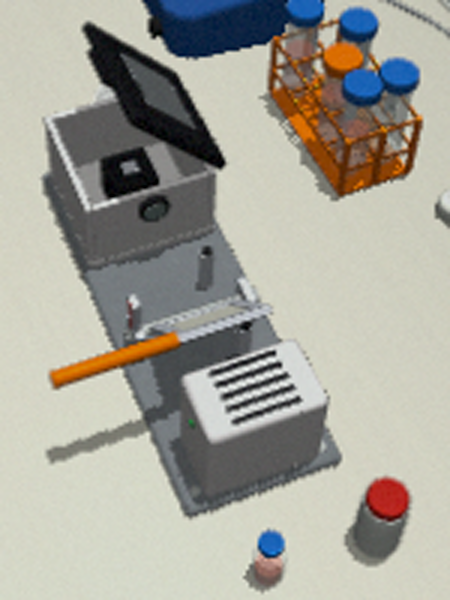

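View pics/t1.png

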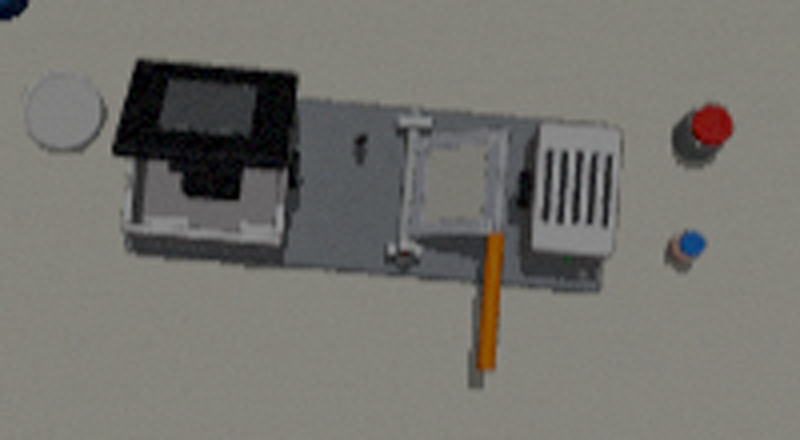

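The flap leans right (+0.7) with its pin at top-crop (495,235)–(487,370). The lid stands open, with its free edge at scene-crop (90,30)–(222,163). I'll now cast rays for the instrument corners and do a rigid fit.

```bash
cat >> h.py <<'E'
def T(x,y): return 185+(x+.5)/4-.5,150+(y+.5)/4-.5
def S(x,y): return 215+(x+.5)/3-.5,135+(y+.5)/3-.5
E
python3 - <<'E'
from h import *
C=[("top",T(613,254),-45,-170,.096),("top",T(530,248),-45,-112,.096),("top",T(540,122),45,-112,.096),("top",T(621,128),45,-170,.096),
("top",T(600,291),-62,-172.5,.01),("top",T(124,230),-55,165,.085),("top",T(284,243),-55,55,.085),
("scene",S(188,515),-62,-172.5,.01),("scene",S(341,460),62,-172.5,.01),("scene",S(45,117),-55,165,.085),("scene",S(92,208),-55,55,.085)]
A=np.array([[c[2],c[3]] for c in C])/1e3
B=np.array([onz(c[0],*c[1],c[4])[:2] for c in C])
for sel in (slice(0,7),slice(7,11),slice(0,11)):
    a,b=A[sel],B[sel];am,bm=a.mean(0),b.mean(0);H=(a-am).T@(b-bm)
    th=np.arctan2(H[0,1]-H[1,0],H[0,0]+H[1,1]);R=np.array([[np.cos(th),-np.sin(th)],[np.sin(th),np.cos(th)]])
    t=bm-R@am;print(th,t);print(np.round((b-(a@R.T+t))*1e3,1).tolist())
def W(p): return np.r_[R@np.array(p[:2])+t,p[2]]
for nm,p in dict(lidh=(.055,.11,.085),fh=(-.09,-.03,.03),tabclosed=(-.071,.11,.09),pinup=(-.09,-.03,.12),pinR=(-.09,-.03-.09*np.sin(.7),.03+.09*np.cos(.7))).items(): print(nm,W(p))
# pin ends
print("pin end two-view",two(S(53,379),T(487,369)), "pred",W((-.126,-.03-.09*np.sin(.7),.0988)))
print("pin predicted top",proj("top",W((-.126,-.03-.09*np.sin(.7),.0988))))
# lid free corners
print("lid left free",two(S(88,27),T(113,153)) if 0 else None)
for nm,p in (("left",S(86,28)),("right",S(222,163))):
  print(nm,p)
for nm,(x,y) in dict(a=(138,60),b=(298,74),c=(113,153),d=(283,166)).items(): print(nm,T(x,y))
for a in np.arange(.8,1.36,.1):
  L=[(.055-.114*np.cos(a)-.0*np.sin(a),.11+s*.056,.085+.114*np.sin(a)) for s in(1,-1)]
  print(round(a,2),[np.round(proj(n,W(p)),1).tolist() for n in("scene","top") for p in L])
E
```

```text
-0.1001101339067094 [ 0.56734569 -0.06132775]
[[1.8, 2.1], [0.8, 0.0], [-2.8, -0.3], [-1.9, 2.6], [1.1, -1.1], [0.2, -2.0], [0.8, -1.4]]
-0.11167780299174074 [ 0.56641432 -0.06381208]
[[1.2, -1.4], [-2.4, -0.1], [-2.5, -0.8], [3.7, 2.4]]
-0.10464010622031197 [ 0.56713945 -0.06224474]
[[2.8, 2.8], [1.5, 0.7], [-2.1, 0.8], [-0.9, 3.7], [2.0, -0.5], [-0.4, -1.3], [0.8, -0.7], [-0.7, -2.4], [-4.4, -2.0], [-2.1, -2.1], [3.4, 1.1]]
lidh [0.63332803 0.04140887 0.085     ]
fh [ 0.47449826 -0.08268022  0.03      ]
tabclosed [0.50801722 0.05456948 0.09      ]
pinup [ 0.47449826 -0.08268022  0.12      ]
pinR [ 0.46844233 -0.14034267  0.0988358 ]
pin end two-view (array([ 0.43086014, -0.13674573,  0.09950354]), np.float64(0.001006348490404814)) pred [ 0.43263924 -0.1365825   0.0988    ]
pin predicted top (np.float64(306.23705401733946), np.float64(241.40152706340155))
lid left free None
left (243.33333333333334, 144.0)
right (288.6666666666667, 189.0)
a (219.125, 164.625)
b (259.125, 168.125)
c (212.875, 187.875)
d (255.375, 191.125)
0.8 [[239.8, 145.2], [255.7, 177.6], [212.6, 191.4], [256.3, 195.4]]
0.9 [[243.0, 141.9], [259.4, 174.2], [212.7, 187.6], [256.6, 191.6]]
1.0 [[246.7, 138.8], [263.3, 171.0], [212.8, 183.6], [256.9, 187.6]]
1.1 [[250.6, 136.0], [267.5, 168.0], [212.9, 179.4], [257.2, 183.4]]
1.2 [[254.7, 133.4], [272.0, 165.3], [213.2, 175.0], [257.6, 179.0]]
1.3 [[259.0, 131.1], [276.7, 162.8], [213.5, 170.5], [257.9, 174.5]]
```

```bash
cat >> h.py <<'E'
from scipy.spatial.transform import Rotation as Rn
TH=-0.1046; T0=np.array([0.5671,-0.0622])
RI=np.array([[np.cos(TH),-np.sin(TH)],[np.sin(TH),np.cos(TH)]])
def W(p): return np.r_[RI@np.array(p[:2])+T0,p[2]]
def inst(w): return np.r_[RI.T@(np.array(w[:2])-T0),w[2]]
def togo(p,yaw=np.pi/2+TH):
    s=manip.get_state();R=Rn.from_euler("xyz",s["eef_rot"])
    R2=Rn.from_euler("xyz",[np.pi,0,yaw])
    print("t",round(s["clock"],2),"inst now",np.round(inst(s["ee_pos"])*1e3,1),"F",np.round(s["wrist_force"],1),"w",round(s["width"],4),"q",np.round(s["joint_positions"],2))
    print("travel mm",np.round(R.inv().apply(W(p)-s["ee_pos"])*1e3,1),"turn",np.round((R.inv()*R2).as_rotvec(),3))
def lidp(a,r,off=0,hw=.011,tip=.014):  # TCP so that tip corner touches outer face at r, clearance off
    return np.array([.055-r*np.cos(a)+(.010+off)*np.sin(a)+hw,.11,.085+r*np.sin(a)+(.010+off)*np.cos(a)+tip])
E
python3 - <<'E'
from h import *
p=lidp(.9,.1);print(p)
p[0]+=.015;p[2]=.245; togo(p)
E
```

```text
[0.01167227 0.11       0.18354879]
t 0.1 inst now [-337.1 -495.1  244.7] F [-0.3  0.6 -0.9] w 0.0857 q [-1.39  0.26  0.02  1.33  0.    1.42]
travel mm [-3.935e+02 -5.862e+02  3.000e-01] turn [-2.000e-03  0.000e+00 -2.703e+00]
```

```bash
python3 -m inch '{"turn":[[0,0,-2.7],[0,0,-2.7],[0,0,-2.7],[0,0,-2.7],[0,0,-2.7],[0,0,-2.7],[0,0,-2.7],[0,0,-2.7],[0,0,-2.7],[0,0,-2.7],[0,0,-2.7],[0,0,-2.7]],"travel":[[-0.394,-0.586,0],[-0.394,-0.586,0],[-0.394,-0.586,0],[-0.394,-0.586,0],[-0.394,-0.586,0],[-0.394,-0.586,0],[-0.394,-0.586,0],[-0.394,-0.586,0],[-0.394,-0.586,0],[-0.394,-0.586,0],[-0.394,-0.586,0],[-0.394,-0.586,0]],"jaw":[1,1,1,1,1,1,1,1,1,1,1,1]}' 60
python3 - <<'E'
from h import *
p=lidp(.9,.1)
p[0]+=.015;p[2]=.245; togo(p)
E
```

```text
clock: 1.3
ee_pos: [0.5416, -0.0381, 0.2451]
eef_rot: [-3.141, -0.0, 0.569]
wrist_force: [0.8, -0.2, 0.2]
width: -0.0001
t 1.3 inst now [-27.9  21.3 245.1] F [ 0.8 -0.2  0.2] w -0.0001 q [-0.23  0.25  0.    1.33  0.    0.78]
travel mm [ 97.9 -35.2   0.2] turn [-0.    -0.001 -0.897]
```

```bash
python3 -m inch '{"turn":[[0,0,-0.9],[0,0,-0.9],[0,0,-0.9],[0,0,-0.9],[0,0,-0.9],[0,0,-0.9],[0,0,-0.9],[0,0,-0.9]],"travel":[[0.098,-0.035,0],[0.098,-0.035,0],[0.098,-0.035,0],[0.098,-0.035,0],[0.098,-0.035,0],[0.098,-0.035,0],[0.098,-0.035,0],[0.098,-0.035,0]],"jaw":[1,1,1,1,1,1,1,1]}'
python3 - <<'E'
from h import *
p=lidp(.9,.1)
p[0]+=.015;togo(p)
for n,b in(("scene",(215,75,375,265)),("top",(165,110,365,260))):
    i=imaging.snapshot(n); crop(n,i,n+"2.png",*b,3)
for a in np.arange(.95,-.06,-.1): print(round(a,2),np.round((lidp(a,.1)-lidp(.9,.1))*1e3,1))
E
```

```text
clock: 2.1
ee_pos: [0.6052, 0.0443, 0.2449]
eef_rot: [-3.141, -0.001, 1.465]
wrist_force: [0.2, 0.3, 0.5]
width: 0.0001
t 2.1 inst now [ 26.8 109.9 244.9] F [0.2 0.3 0.5] w 0.0001 q [-0.07  0.36  0.16  1.38  0.    0.04]
travel mm [ 0.1 -0.1 61.4] turn [-0.001 -0.001 -0.001]
0.95 [4.3 0.  2.6]
0.85 [-4.2  0.  -2.8]
0.75 [-12.    0.   -9.1]
0.65 [-19.2   0.  -16.1]
0.55 [-25.7   0.  -23.8]
0.45 [-31.4   0.  -32. ]
0.35 [-36.2   0.  -40.9]
0.25 [-40.1   0.  -50.1]
0.15 [-43.1   0.  -59.7]
0.05 [-45.    0.  -69.6]
-0.05 [-46.    0.  -79.6]
```

View pics/scene2.png

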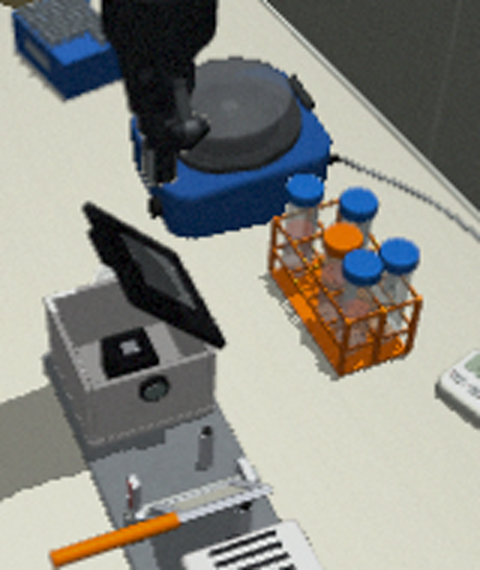

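View pics/top2.png

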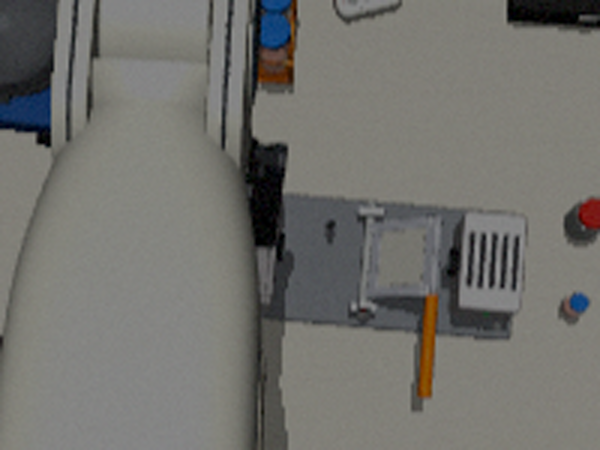

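```bash
python3 -m inch '{"turn":[[0,0,0],[0,0,0],[0,0,0],[0,0,0],[0,0,0],[0,0,0],[0,0,0],[0,0,0],[0,0,0]],"travel":[[0,0,0.02],[0,0,0.04],[0,0,0.061],[0,-0.003,0.061],[0,-0.006,0.061],[0,-0.008,0.061],[0,-0.010,0.061],[0,-0.012,0.061],[0,-0.014,0.061]],"jaw":[1,1,1,1,1,1,1,1,1]}'
python3 - <<'E'
from h import *
togo(lidp(.9,.1))
i=imaging.snapshot("scene"); crop("s",i,"s3.png",215,75,375,265,3)
E
```

```text
clock: 3.1
ee_pos: [0.5913, 0.0457, 0.1846]
eef_rot: [3.141, -0.001, 1.466]
wrist_force: [0.6, -0.3, 0.2]
width: -0.0003
t 3.1 inst now [ 12.8 109.8 184.6] F [ 0.6 -0.3  0.2] w -0.0003 q [-0.06  0.35  0.    1.22  0.    0.04]
travel mm [ 0.2 -1.1  1. ] turn [ 0.    -0.001 -0.   ]
```

View pics/s3.png

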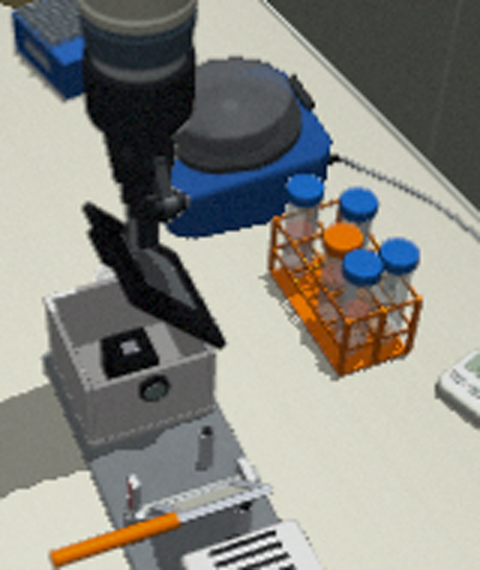

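```bash
python3 -m inch '{"turn":[[0,0,0],[0,0,0],[0,0,0],[0,0,0],[0,0,0],[0,0,0],[0,0,0],[0,0,0],[0,0,0],[0,0,0],[0,0,0]],"travel":[[0,-0.003,0.002],[0,-0.005,0.004],[0,-0.008,0.006],[0,-0.011,0.008],[0,-0.013,0.010],[0,-0.015,0.0125],[0,-0.018,0.015],[0,-0.020,0.017],[0,-0.0225,0.020],[0,-0.025,0.0225],[0,-0.027,0.025]],"jaw":[1,1,1,1,1,1,1,1,1,1,1]}'
python3 - <<'E'
from h import *
togo(lidp(.55,.1))
i=imaging.snapshot("scene"); crop("s",i,"s4.png",215,75,375,265,3)
E
```

```text
clock: 4.25
ee_pos: [0.564, 0.0486, 0.1592]
eef_rot: [3.141, -0.001, 1.466]
wrist_force: [2.0, -1.0, 0.8]
width: 0.0002
t 4.25 inst now [-14.7 109.9 159.2] F [ 2.  -1.   0.8] w 0.0002 q [-0.06  0.32 -0.11  1.14  0.    0.04]
travel mm [ 0.1  0.7 -0.6] turn [ 0.    -0.001 -0.   ]
```

View pics/s4.png

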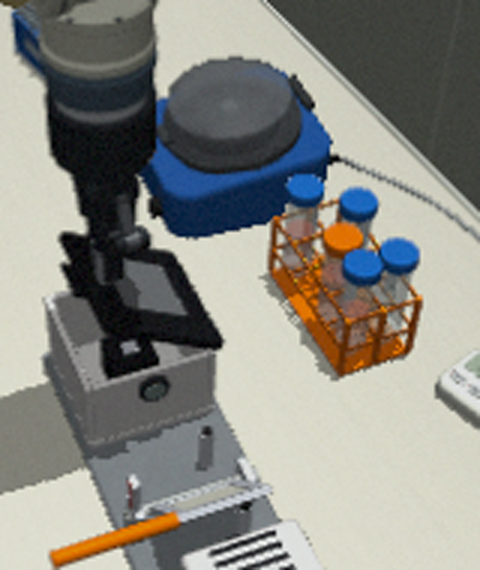

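```bash
python3 -m inch '{"turn":[[0,0,0],[0,0,0],[0,0,0],[0,0,0],[0,0,0],[0,0,0],[0,0,0],[0,0,0],[0,0,0],[0,0,0],[0,0,0]],"travel":[[0,-0.002,0.0025],[0,-0.004,0.0055],[0,-0.0055,0.008],[0,-0.007,0.011],[0,-0.009,0.014],[0,-0.0105,0.017],[0,-0.012,0.020],[0,-0.013,0.023],[0,-0.0145,0.026],[0,-0.0155,0.029],[0,-0.016,0.031]],"jaw":[1,1,1,1,1,1,1,1,1,1,1]}'
python3 - <<'E'
from h import *
togo(lidp(.0,.1))
i=imaging.snapshot("scene"); crop("s",i,"s5.png",215,75,375,265,3)
E
```

```text
clock: 5.4
ee_pos: [0.5474, 0.0504, 0.1276]
eef_rot: [-3.141, -0.001, 1.466]
wrist_force: [0.6, 0.2, 2.0]
width: 0.0003
t 5.4 inst now [-31.3 110.  127.6] F [0.6 0.2 2. ] w 0.0003 q [-0.06  0.32 -0.2   1.05  0.    0.04]
travel mm [ 0.  -2.7 18.6] turn [-0.001 -0.001 -0.   ]
```

View pics/s5.png

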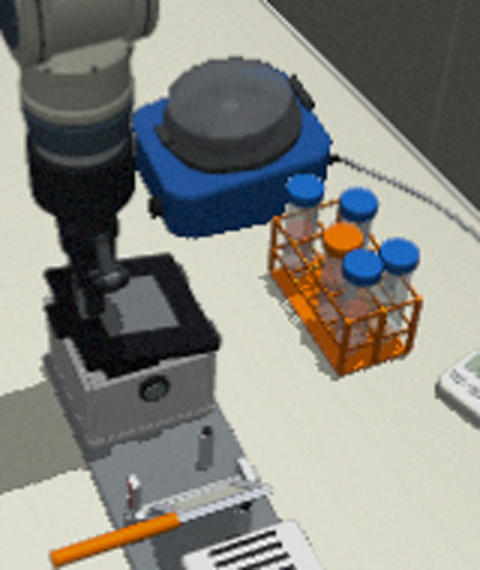

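```bash
python3 -m inch '{"turn":[[0,0,0],[0,0,0],[0,0,0],[0,0,0],[0,0,0],[0,0,0],[0,0,0],[0,0,0],[0,0,0],[0,0,0],[0,0,0],[0,0,0]],"travel":[[0,-0.001,0.002],[0,-0.001,0.004],[0,-0.002,0.006],[0,-0.002,0.008],[0,-0.002,0.010],[0,-0.003,0.0115],[0,-0.003,0.013],[0,-0.003,0.014],[0,-0.003,0.015],[0,-0.003,0.016],[0,-0.003,0.0165],[0,-0.003,0.017]],"jaw":[1,1,1,1,1,1,1,1,1,1,1,1]}'
python3 - <<'E'
from h import *
togo(lidp(.0,.1))
E
```

```text
clock: 6.65
ee_pos: [0.5443, 0.0508, 0.1103]
eef_rot: [-3.14, -0.001, 1.466]
wrist_force: [-0.8, 0.3, 1.2]
width: -0.0001
t 6.65 inst now [-34.5 110.  110.3] F [-0.8  0.3  1.2] w -0.0001 q [-0.06  0.33 -0.24  1.01  0.    0.04]
travel mm [0.  0.5 1.3] turn [-0.001 -0.001 -0.   ]
```

```bash
python3 -m inch '{"turn":[[0,0,0],[0,0,0],[0,0,0],[0,0,0],[0,0,0],[0,0,0]],"travel":[[0,0,0.0005],[0,0,0.001],[0,0,0.0015],[0,0,0.002],[0,0,0.0025],[0,0,0.0025]],"jaw":[1,1,1,1,1,1]}'
python3 - <<'E'
from h import *
togo(lidp(.0,.1))
E
```

```text
clock: 7.25
ee_pos: [0.5443, 0.0508, 0.1088]
eef_rot: [-3.141, -0.001, 1.466]
wrist_force: [-4.0, -0.7, 12.0]
width: 0.0002
t 7.25 inst now [-34.5 110.  108.8] F [-4.  -0.7 12. ] w 0.0002 q [-0.06  0.33 -0.24  1.    0.    0.04]
travel mm [ 0.   0.5 -0.2] turn [-0.    -0.001 -0.   ]
```

Contact force rose to 12 N at TCP z = 108.8 mm, where 109 was predicted for a closed lid, so it looks closed. Next I'll retreat and check it.

```bash
python3 -m inch '{"turn":[[0,0,0],[0,0,0],[0,0,0],[0,0,0],[0,0,0],[0,0,0],[0,0,0],[0,0,0],[0,0,0],[0,0,0]],"travel":[[0,0,-0.01],[0,0,-0.04],[0,0,-0.08],[-0.05,-0.015,-0.08],[-0.1,-0.03,-0.08],[-0.15,-0.045,-0.08],[-0.198,-0.06,-0.08],[-0.198,-0.06,-0.08],[-0.198,-0.06,-0.08],[-0.198,-0.06,-0.08]],"jaw":[1,1,1,0,0,0,0,0,0,0]}' 30
python3 - <<'E'
from h import *
togo((-.095,-.088,.094))
for n,b in(("scene",(195,75,365,275)),("top",(165,130,365,260))):
    i=imaging.snapshot(n); crop(n,i,n+"6.png",*b,3)
E
```

```text
clock: 8.25
ee_pos: [0.4643, -0.1395, 0.189]
eef_rot: [3.141, -0.001, 1.466]
wrist_force: [0.4, -0.5, -0.3]
width: 0.0428
t 8.25 inst now [-94.2 -87.6 189. ] F [ 0.4 -0.5 -0.3] w 0.0428 q [-0.47  0.17 -0.24  1.16  0.   -0.36]
travel mm [-0.5 -0.8 95. ] turn [ 0.    -0.001 -0.   ]
```

View pics/scene6.png

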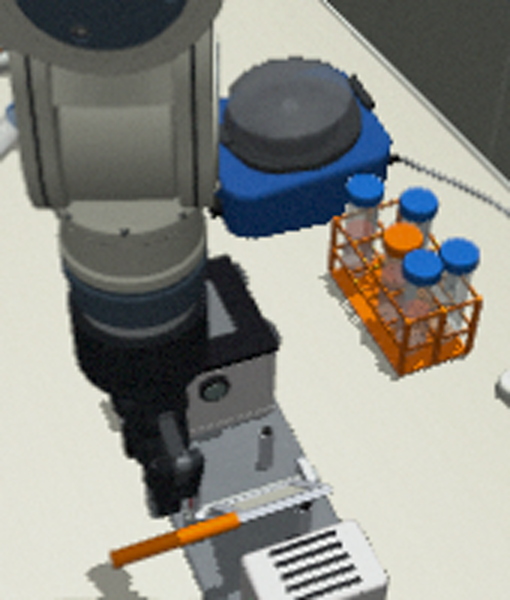

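View pics/top6.png

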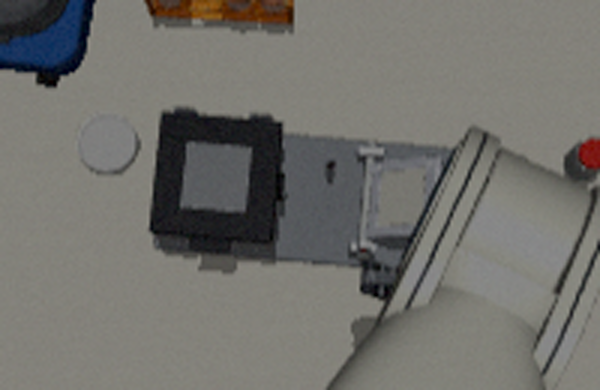

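The top view shows the lid flat over the chamber, with corners at about crop (160,115), (283,122), (272,242) and (152,232). I'll check those by projection.

```bash
python3 - <<'E'
from h import *
for a in(0,.05,.1):
  print(a,[[round((u-165)*3),round((v-130)*3)] for u,v in (proj("top",W((.055-.114*np.cos(a)+.01*np.sin(a),.11+s*.056,.095+.114*np.sin(a)))) for s in(1,-1))],[[round((u-165)*3),round((v-130)*3)] for u,v in (proj("top",W((.055,.11+s*.056,.095))) for s in(1,-1))])
E
python3 -m inch '{"turn":[[0,0,0],[0,0,0],[0,0,0],[0,0,0],[0,0,0],[0,0,0]],"travel":[[0,0,0.03],[0,0,0.06],[0,0,0.08],[0,-0.001,0.09],[0,-0.001,0.095],[0,-0.001,0.095]],"jaw":[0,0,0,0,0,0]}'
python3 - <<'E'
from h import *
togo((-.095,-.088,.094))
for n,b in(("scene",(195,155,345,305)),):
    i=imaging.snapshot(n); crop(n,i,n+"7.png",*b,4)
E
```

```text
0 [[148, 234], [272, 245]] [[161, 110], [283, 121]]
0.05 [[147, 233], [271, 244]] [[161, 110], [283, 121]]
0.1 [[147, 231], [271, 242]] [[161, 110], [283, 121]]
clock: 8.95
ee_pos: [0.4637, -0.1381, 0.0939]
eef_rot: [-3.141, -0.001, 1.469]
wrist_force: [0.8, 0.4, -0.9]
width: 0.0428
t 8.95 inst now [-94.9 -86.3  93.9] F [ 0.8  0.4 -0.9] w 0.0428 q [-0.46  0.25 -0.41  0.92  0.   -0.36]
travel mm [-1.7 -0.1 -0.1] turn [-0.    -0.001  0.002]
```

View pics/scene7.png

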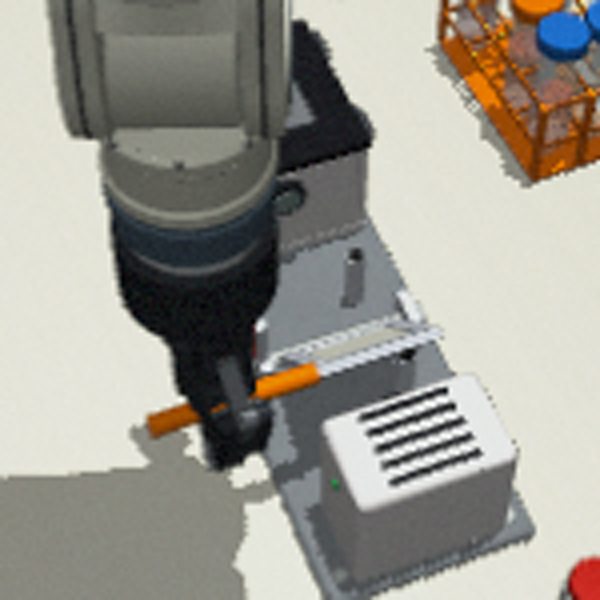

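```bash
python3 -m inch '{"turn":[[0,0,0],[0,0,0],[0,0,0],[0,0,0],[0,0,0],[0,0,0],[0,0,0],[0,0,0]],"travel":[[-0.0015,0,0],[-0.0015,0,0],[-0.0015,0,0],[-0.0015,0,0],[-0.0015,0,0],[-0.0015,0,0],[-0.0015,0,0],[-0.0015,0,0]],"jaw":[0.3,0.5,0.6,0.7,0.8,0.9,1,1]}' 25
python3 - <<'E'
from h import *
togo((-.095,-.03,.115))
import math
print(math.asin(.058/.09))
# arc increments from lean a0=.7
for a in np.arange(.7,-.01,-.05): print(round(a,2),np.round(90*np.array([np.sin(.7)-np.sin(a),np.cos(a)-np.cos(.7)]),1))
E
```

```text
clock: 9.8
ee_pos: [0.464, -0.1392, 0.0947]
eef_rot: [3.14, -0.002, 1.469]
wrist_force: [0.4, 5.7, 3.9]
width: 0.011
t 9.8 inst now [-94.5 -87.3  94.7] F [0.4 5.7 3.9] w 0.011 q [-0.47  0.24 -0.4   0.92  0.   -0.36]
travel mm [ 57.4  -0.3 -20.1] turn [ 0.001 -0.002  0.003]
0.7002965128409661
0.7 [0. 0.]
0.65 [3.5 2.8]
0.6 [7.2 5.4]
0.55 [10.9  7.9]
0.5 [14.8 10.1]
0.45 [18.8 12.2]
0.4 [22.9 14.1]
0.35 [27.1 15.7]
0.3 [31.4 17.1]
0.25 [35.7 18.4]
0.2 [40.1 19.4]
0.15 [44.5 20.2]
0.1 [49.  20.7]
0.05 [53.5 21.1]
-0.0 [58.  21.2]
```

```bash
python3 -m inch '{"turn":[[0,0,0],[0,0,0],[0,0,0],[0,0,0],[0,0,0],[0,0,0],[0,0,0],[0,0,0],[0,0,0],[0,0,0]],"travel":[[0.002,0,-0.0015],[0.0035,0,-0.0028],[0.0055,0,-0.004],[0.0072,0,-0.0054],[0.0109,0,-0.0079],[0.0148,0,-0.0101],[0.0188,0,-0.0122],[0.0229,0,-0.0141],[0.0271,0,-0.0157],[0.0271,0,-0.0157]],"jaw":[1,1,1,1,1,1,1,1,1,1]}' 25
python3 - <<'E'
from h import *
togo((-.095,-.03,.115))
i=imaging.snapshot("scene"); crop("scene",i,"s8.png",195,155,345,305,4)
E
```

```text
clock: 10.8
ee_pos: [0.4668, -0.1122, 0.1114]
eef_rot: [3.139, -0.001, 1.469]
wrist_force: [-3.6, -4.7, 6.5]
width: 0.011
t 10.8 inst now [-94.5 -60.1 111.4] F [-3.6 -4.7  6.5] w 0.011 q [-0.41  0.22 -0.39  0.96  0.   -0.31]
travel mm [30.2 -0.4 -3.6] turn [ 0.002 -0.001  0.003]
```

View pics/s8.png

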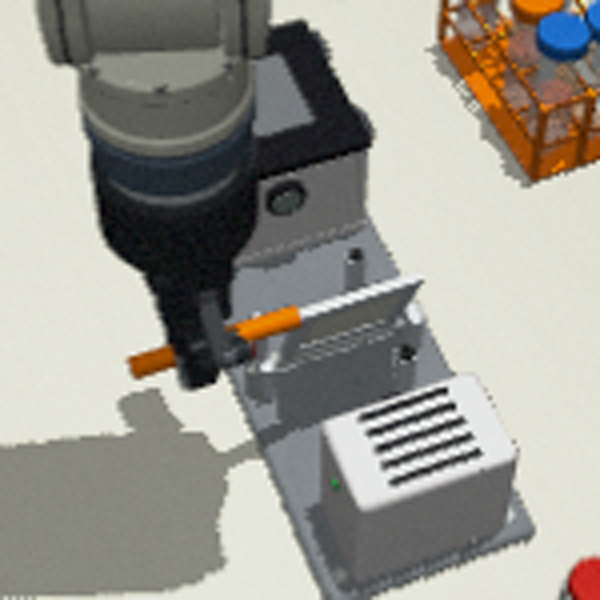

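The flap is following the pin, with the pin at crop (130–300, 310–370). Continuing to upright.

```bash
python3 -m inch '{"turn":[[0,0,0],[0,0,0],[0,0,0],[0,0,0],[0,0,0],[0,0,0],[0,0,0],[0,0,0],[0,0,0]],"travel":[[0.0043,0,-0.0014],[0.0086,0,-0.0025],[0.013,0,-0.0033],[0.0174,0,-0.004],[0.0219,0,-0.0045],[0.0264,0,-0.0048],[0.03,0,-0.005],[0.03,0,-0.005],[0.03,0,-0.005]],"jaw":[1,1,1,1,1,1,1,1,1]}' 25
python3 - <<'E'
from h import *
togo((-.095,-.03,.115))
for n,b in(("scene",(195,155,345,305)),("top",(225,140,375,260))):
    i=imaging.snapshot(n); cv2.imwrite(f"pics/{n}9raw.png",i);crop(n,i,n+"9.png",*b,4)
E
```

```text
clock: 11.75
ee_pos: [0.4699, -0.0823, 0.1164]
eef_rot: [3.139, -0.001, 1.469]
wrist_force: [-1.9, -1.7, 3.5]
width: 0.011
t 11.75 inst now [-94.6 -30.1 116.4] F [-1.9 -1.7  3.5] w 0.011 q [-0.35  0.21 -0.39  0.97  0.   -0.25]
travel mm [ 0.1 -0.4  1.4] turn [ 0.002 -0.001  0.003]
```

View pics/scene9.png

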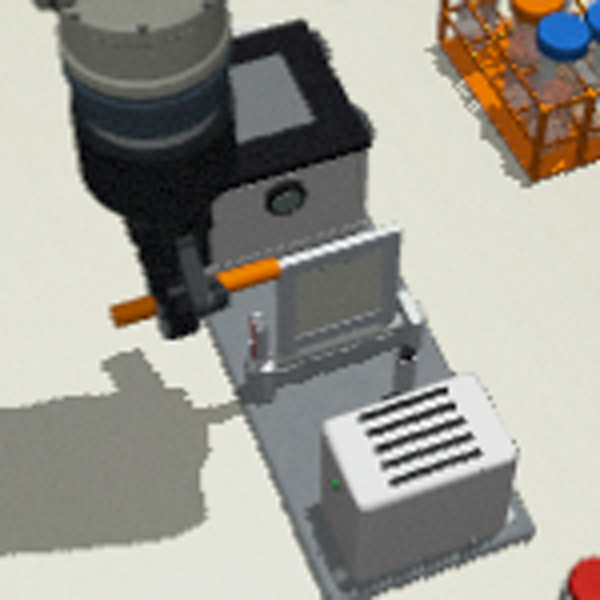

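View pics/top9.png

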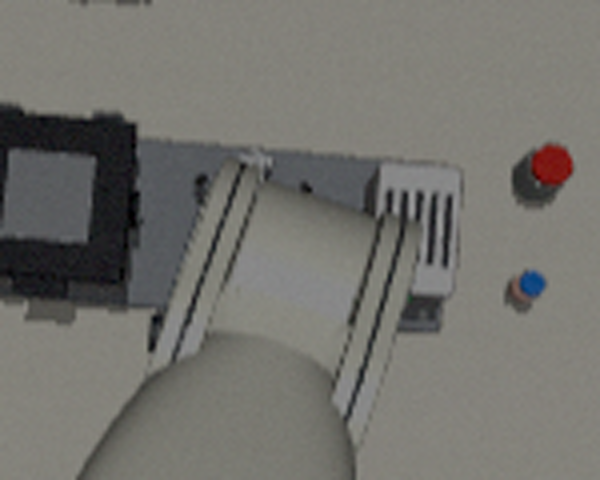

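The scene view shows the flap looking upright. Its top edge runs from crop (283,265) to (400,228), and its left side runs down to about (277,362). To check the lean, I'll compare the flap's top corner with predictions.

```bash
python3 - <<'E'
from h import *
f=lambda n,p,o,k=4:[round((proj(n,p)[0]-o[0])*k),round((proj(n,p)[1]-o[1])*k)]
for l in(-.1,-.05,0,.05,.1):
  print(l,"top far corner, top near corner, pin end (scene crop)",[f("scene",W((x,-.03-r*np.sin(l),.03+r*np.cos(l))),(195,155)) for x,r in((.036,.093),(-.036,.093),(-.126,.09))])
# same pin-end at the start (lean .7) vs. two-view measurement -> bias
print("start end pred",proj("scene",W((-.126,-.03-.09*np.sin(.7),.0988))),"seen",S(53,379))
print("post dir",f("scene",W((-.062,-.03,.05)),(195,155)),f("scene",W((-.062,-.03,.01)),(195,155)))
i=cv2.imread("pics/scene9raw.png");h=cv2.cvtColor(i,cv2.COLOR_BGR2HSV)
m=cv2.inRange(h,(8,170,100),(20,255,255))[225:240,215:270]
p=np.argwhere(m>0)[:,::-1]+[215,225];print("orange u",p[:,0].min(),p[:,0].max(),"left v",p[p[:,0]<226].mean(0))
crop("s",i,"s10.png",215,195,305,265,8)
E
```

```text
-0.1 top far corner, top near corner, pin end (scene crop) [[395, 210], [272, 247], [112, 300]]
-0.05 top far corner, top near corner, pin end (scene crop) [[398, 216], [275, 253], [114, 306]]
0 top far corner, top near corner, pin end (scene crop) [[402, 222], [278, 260], [117, 312]]
0.05 top far corner, top near corner, pin end (scene crop) [[405, 228], [281, 266], [119, 319]]
0.1 top far corner, top near corner, pin end (scene crop) [[409, 235], [284, 273], [122, 326]]
start end pred (np.float64(233.33647995181164), np.float64(260.7118553221474)) seen (232.33333333333334, 261.0)
post dir [236, 351] [238, 389]
orange u 223 260 left v [224.4 233.1]
```

View pics/s10.png

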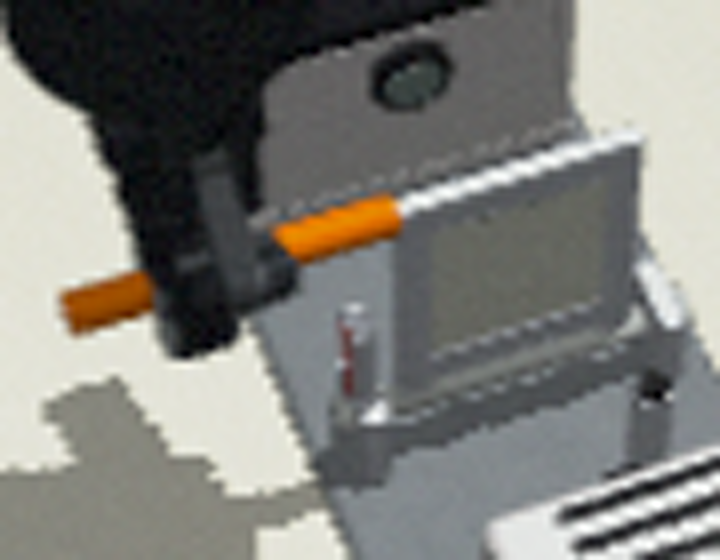

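```bash
python3 - <<'E'
from h import *
def end(f,box):
    i=cv2.imread(f);h=cv2.cvtColor(i,cv2.COLOR_BGR2HSV)
    m=cv2.inRange(h,(5,150,70),(22,255,255)); z=np.zeros_like(m);z[box[1]:box[3],box[0]:box[2]]=m[box[1]:box[3],box[0]:box[2]]
    p=np.argwhere(z>0)[:,::-1].astype(float); u0=p[:,0].min()
    out=[]
    for u in range(int(u0),int(u0)+10):
        v=p[p[:,0]==u][:,1]; out.append((u,v.min(),v.max()))
    o=np.array(out);k=np.polyfit(o[2:,0],(o[2:,1]+o[2:,2])/2,1)
    return u0,np.polyval(k,u0+1),k
for f,b,l in(("pics/scene0.png",(225,240,280,270),.7),("pics/scene9raw.png",(215,220,236,245),0)):
    print(f,end(f,b))
def pl(l): return proj("scene",W((-.126,-.03-.09*np.sin(l),.03+.09*np.cos(l))))
print("pred .7",pl(.7),"0",pl(0),"slope/rad",(np.array(pl(.05))-pl(-.05))/.1)
# far corner start
print("far corner .7 pred",proj("scene",W((.036,-.03-.093*np.sin(.7),.03+.093*np.cos(.7)))),"seen",S(271,308),"now pred",proj("scene",W((.036,-.03,.123))),"seen",(295.2,212.2))
E
```

```text
pics/scene0.png (np.float64(232.0), np.float64(260.83928571428567), array([-3.39285714e-01,  3.39892857e+02]))
pics/scene9raw.png (np.float64(223.0), np.float64(233.58928571428567), array([-2.97619048e-01,  3.00255952e+02]))
pred .7 (np.float64(233.33523924756759), np.float64(260.7026639352837)) 0 (np.float64(224.20112668035782), np.float64(233.08333934111175)) slope/rad [12.46566431 32.87450982]
far corner .7 pred (np.float64(306.1028169051697), np.float64(237.40637866777828)) seen (305.0, 237.33333333333331) now pred (np.float64(295.4555450120358), np.float64(210.43250561869664)) seen (295.2, 212.2)
```

```bash
python3 -m inch '{"turn":[[0,0,0],[0,0,0],[0,0,0],[0,0,0],[0,0,0],[0,0,0],[0,0,0],[0,0,0]],"travel":[[0.0005,0,0],[0.001,0,0],[0.001,0,0],[0.001,0,0],[0.001,0,0],[0.001,0,0],[0.001,0,0],[0.001,0,0]],"jaw":[1,1,1,1,1,1,1,1]}' 25
python3 - <<'E'
from h import *
togo((-.095,-.03,.115))
i=imaging.snapshot("scene"); cv2.imwrite("pics/s11raw.png",i)
crop("s",i,"s11.png",165,135,365,335,3)
t=imaging.snapshot("top");crop("t",t,"t11.png",165,130,385,260,3)
E
```

```text
clock: 12.65
ee_pos: [0.47, -0.0815, 0.1164]
eef_rot: [3.139, -0.001, 1.469]
wrist_force: [-0.9, -1.9, 4.2]
width: 0.0114
t 12.65 inst now [-94.6 -29.3 116.4] F [-0.9 -1.9  4.2] w 0.0114 q [-0.35  0.21 -0.39  0.97  0.   -0.25]
travel mm [-0.7 -0.4  1.4] turn [ 0.002 -0.001  0.003]
```

View pics/s11.png

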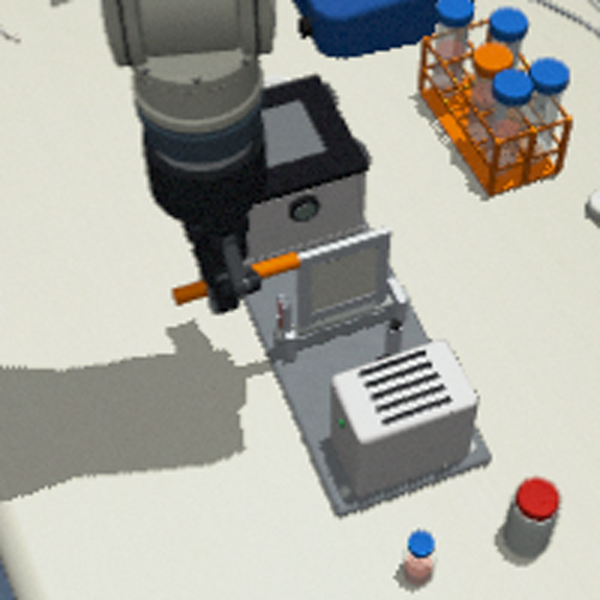

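View pics/t11.png

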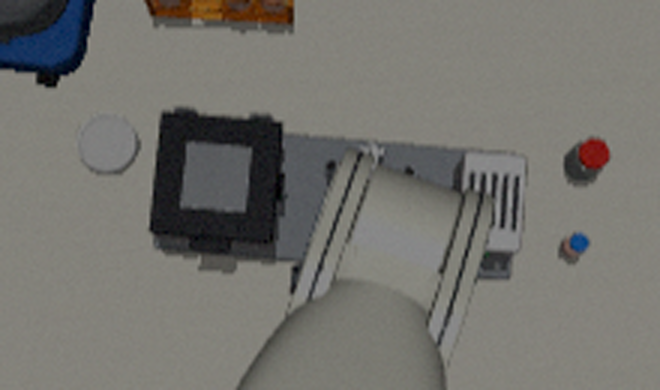

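The lid lies flat (top crop (160,115)–(272,242)) and the flap stands upright and held, with its pin at scene crop (175,295)–(300,258). The vial, bottle and dish haven't moved.

```bash
python3 -c "
from rig import manip
print(manip.sign_off())"
```

```text
the job is handed in; nothing more can be done
None
```

I closed the photometer lid and left the white reference flap upright with the gripper still holding its pin. I handed the job in at about 12.7 s of the 48 s allowed.

**Lid:** I lowered it with the shut fingertips in a slow arc, at about 2 N. It seated under a 12 N press with the tool at 108.8 mm, where 109 mm was expected for a closed lid. In the top view its corners match the closed position to within a few pixels of the enlarged crop. That view would not clearly show a gap of a few hundredths of a radian.

**Flap:** I pinched the pin at 25 N on the right-hand side and swung it up. After a 0.8 mm correction, the pin had moved 58.0 mm sideways from the stop, exactly the distance to upright.

**Lean check:** Before that correction, the pin end in the scene picture and the tool travel both gave a lean of about +0.01 rad. A rougher reading of the flap's far corner suggested +0.02 to +0.05 rad. I trusted the first two and did not re-measure from the picture afterwards.

**Surroundings:** The vial, red-capped bottle and dish look undisturbed in the last pictures. The final wrist force was under 5 N.

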